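# Seat the mirror plate on its three-ball kinematic mount

### The job

The round mirror plate is packed for transit: pull the red spacer out from under it and lay the spacer flat in the grey tray. Turn the plate by its blue post, back over the yellow tab of the base, until it drops fully home on the three balls and its spring holds it there level. Never touch the mirror, and leave the solder spool, the wick and the stubby screwdriver where they are.

Things in the scene. Friction and masses are not known exactly. Their poses are not given: they have to be found in the camera images.
- mount: Black round base, 172 mm across, 16 mm high, fixed to the bench; origin: centre of its underside, z up. Three steel balls of 16 mm stand on it, centres 26 mm above the bench, 60 mm from the axis, at 90, 210 and 330 degrees from its x towards its y. A yellow tab, 16 mm wide and 12 mm high, sticks out to 110 mm from the axis along its +y: at home the plate's arm and blue post stand over it.
- home (a point): The point on the mount's axis, 29.8 mm above the bench, where the middle of the plate's underside lies when the plate is home. Axes as those of the mount.
- carrier_center (a point): Middle of the underside of the round aluminium mirror plate (156 mm across, 13.5 mm thick); it turns and tilts with the plate. The plate cannot be taken off. Three radial V grooves below, 15 mm wide and 7.5 mm deep, fit the balls when the plate's axes point as the mount's. Off them it can shift 6 mm sideways and tilt a little.
- push_post (a point): Middle of the top of the blue upright post, 14 mm thick, on an arm of the plate 98 mm from the plate's axis along the plate's +y, 43 mm above the plate's underside. The arm's top is 13.5 mm above the plate's underside, so 29 mm of the post stand free. Axes as those of the plate.
- mirror: Mirror in a black ring in the middle of the plate, 62 mm across, on top of the plate, 16 mm high. Not to be touched. Origin: centre of its underside.
- spacer: Loose red horseshoe block, 44 mm wide (x), from -64 to +100 mm along its y, 20.5 mm thick, 0.12 kg; origin on its underside, z up. It lies on the base under the plate, its fork (slot 20 mm wide, from +62 mm on) astride the spring in the middle, the other end sticking out to the mount's -y. It comes out that way: free after about 115 mm, against 12 to 22 N of friction.
- spacer_knob (a point): Middle of the top of the spacer's round knob, 18 mm thick (22 mm at the top), 32 mm high above the spacer's upper face; it lies at y = -50 mm on the spacer.
- tray: Shallow grey tray fixed to the bench, 140 mm (x) by 220 mm (y) outside, walls 4 mm thick and 15 mm high, floor about 4 mm thick; origin: centre of its underside.
- solder_spool: Solder spool, 47 mm across, 53 mm high; bystander.
- solder_wick: Flat round white reel of wick, 42 mm across, 11 mm high; bystander.
- screwdriver_stubby: Short black and yellow screwdriver, 99 mm long; bystander.
- carrier_turn (a joint): Turn of the plate on the mount: 0 is home, positive is anticlockwise seen from above; range -0.6 to 0.6 rad. At the start 0.26 to 0.40. Off the spacer, turned to within about 0.1 rad of 0, the plate begins to drop. Turning it takes about 3 N at the post; out of home again about 15 N: pushing on can carry it past.
- carrier_lift (a joint): Height of the plate above home (m): 0 home; about 0.0042 when it rides on the balls out of its grooves; 0.0067 on the spacer. A spring in the middle always pulls it down with about 10 N, besides its own 4 N weight. If one ball hangs on its groove's edge (lift about 0.002, turned about 0.1 rad, a little tilted), a further push towards 0 drops it.
Not all that is in view belongs to the job. Of the things that look like the spacer, the larger one is meant.

How it is judged (in metres and radians):
At the end, for the whole second after the job is handed in: The plate is home on the three balls: its middle at most 1.2 mm above and 2 mm beside the home point, turned at most 0.03 rad and tilted at most 0.02 rad; the spacer lies flat (within 0.05 rad) and still on the floor of the tray, inside its walls (z of carrier_center in the frame of home below 0.0012 m and horizontal distance between carrier_center and home below 0.002 m and angle between the x axis of carrier_center and the x axis of home, either way round below 0.03 rad and angle between carrier_center's own z axis and vertical below 0.02 rad and z of spacer in the frame of tray below 0.008 m and x of spacer in the frame of tray between -0.06 and 0.06 m and y of spacer in the frame of tray between -0.09 and 0.09 m and angle between spacer's own z axis and vertical below 0.05 rad and linear speed of spacer below 0.02 m/s); the robot touches nothing.
It fails at once if the mirror or its ring is touched by the robot or the spacer (contact force between mirror and the arm above 0.5 N or contact force between mirror and the fingers above 0.5 N or contact force between mirror and spacer above 0.5 N).
It fails at once if the spool, the wick or the stubby screwdriver is moved more than 20 mm (distance of any of solder_spool, solder_wick, screwdriver_stubby from where it was at the start of the episode above 0.02 m).
It also fails if it takes over 69 s, if anything falls off the work surface, if the arm or the gripper's body presses on something with over 40 N, if the wrist force passes 120 N, or if a joint passes its speed limit or range.

### The arm

A 7-joint arm with a two-finger parallel gripper is mounted at the origin on a cart in front of the work surface, level with it; the furniture and walls round the work are solid. World frame = base frame: x ahead of the robot, y to its left, z up, the work surface at z = 0. Lengths are in m, angles in degrees, forces in N, time in s.
With the tool pointing down it reaches from about 0.425 to 0.875 m from the base axis. Payload 4.7 kg.
Tool frame: the origin (TCP) lies at the very end of the fingers, on their centre line; the grasp point (between the pads) lies 19 mm behind it; z points along the fingers, y is the line along which they close (so a half turn about z gives the same grasp; the last joint's range is limited). The gripper opens to 87 mm and grips with 3 to 60 N. Pads are 19 mm wide; open, the fingers measure 117 mm over their backs; the gripper's body (75 mm by 190 mm) begins 51 mm behind the grasp point.
Start: joints at [-65.541, 18.392, -4.016, 83.108, 1.295, 78.541, -3.26], TCP at [0.261, 0.595, 0.223] pointing down, gripper open.
Joint ranges: [-163.93, 163.93], [-17.29, 119.83], [-79.2, 71.16], [3.27, 140.29], [-89.18, 269.18], [5.43, 117.66], [-154.24, 154.24]. Speed limits (degrees/s): [147.25, 147.25, 180, 180, 180, 180, 180].

### API

Orientations are given as [roll, pitch, yaw] about the fixed x, y, z axes, in that order (R = Rz(yaw) Ry(pitch) Rx(roll)).
In Python, from cell import get_obs, eyes, env gives the robot as it stands.
- The arm moves only by the tool servo_tool, never from a script. Its argument "series" is a list that holds one entry, the list of rows, each a list of 7 numbers: the shift along the tool's x, y, z in units of 300 mm (1.0 is 300 mm), then the turn, a rotation vector about the tool's x, y, z in units of pi rad (1.0 is pi rad), then the opening, from 0 (shut) to 1 (fully open). In form: [[[tx, ty, tz, wx, wy, wz, gripper], ...]]. A call has 1 to 12 rows; each row is the pose to reach, as a shift and turn from the pose commanded when the call began, along the tool's axes at that moment, turning the shorter way round; what a row does not reach only later rows make up. A row lasts 1/12 s, in which the tool goes at most 41.7 mm and 7.16 degrees, less where a joint would pass 70% of its speed; a pose out of reach is approached as far as the arm can. A call with a number of a shift or a turn outside -1 to 1 is refused whole. A call with a gripper value outside its range is refused whole. The fingers move at their own pace and stop on an object; "grip_force" is the grip in N (left out, the last holds). Time passes only in rows, so rows that repeat a pose let the fingers close. It gives the time, the measured TCP pose, the force, the opening and the grip force at its end, in the units of the state.
- get_obs(): the state, without advancing time (a new reading comes with each control period).
- eyes.read_camera(name): name is "scene" or "top" or "wrist"; returns a dict with "frame" (480x640x3 uint8, red, green, blue), "depth" (480x640 float32, m along the optical axis (not along the pixel's ray), 0 where there is no reading), "fx", "fy", "cx", "cy" (pixels), "origin" and "rotation" of the camera in the world; the wrist camera has in their place "mount" (4x4, takes a point from camera to tool coordinates, whose origin is the TCP and whose axes are the flange's). Camera axes: x right, y down, z forward; pixel columns grow to the right and rows downward; lengths in m; the calibration is good to about 2 mm. A picture is of the moment at which its call begins: read the wrist's pose just before it.
- env.sign_off(): hands the job in; it is judged then, once.
The state is a dict: "time_s": time; "qpos": joint angles; "joint_velocities": joint speeds; "effort": joint torques, N m; "tool_pos": TCP position; "tool_rot": TCP orientation; "force": force on the tool from outside, world axes, zero at the start; "wrist_torque": the same for the moment, N m; "grip_width": finger opening in m; "grasp_force": force on a finger pad.
Only numpy, scipy, OpenCV 4.12 (cv2) and the standard library are available. Lean on these libraries where they do the work, as an engineer would, in place of code of your own. Each camera call takes 0.05 s, during which the arm holds its last target. There are 200 camera calls.

## Working session

There is one attempt and no reset: what is moved stays moved. The work goes in short steps, Python scripts to look and compute and a tool call to move; the robot and the scene stay as the last step left them, time stands still between calls to the robot, and variables do not carry over. Pictures are saved under pics/ and viewed, at most 10 in all, crops included, and the job is handed in when it is done.

Besides the shell and the picture viewer there is one more tool, called after "Request:" by a JSON object that holds its "method" and its "body". servo_tool: Moves the arm, as the interface text tells. Shifts and turns lie within -1 to 1; 1 stands for 300 mm of shift or pi rad of turn. Its arguments: {"type":"object","properties":{"series":{"type":"array"},"grip_force":{"type":"number"}},"required":["series"]}

```bash
ls; mkdir -p pics
python3 - <<'E'
from cell import get_obs, eyes, env
import cv2,pickle,numpy as np
o=get_obs();print(o)
d={n:eyes.read_camera(n) for n in("top","scene")}
pickle.dump(d,open('c0.pkl','wb'))
for n in d:
  c=d[n];print(n,c['fx'],c['fy'],c['cx'],c['cy'],c['origin'],c['rotation'])
  cv2.imwrite(f'pics/{n}0.png',c['frame'][:,:,::-1])
E
```

```text
pics
{'time_s': 0.0, 'qpos': array([-65.53970774,  18.44066887,  -4.01547367,  83.17670024,
         1.29525918,  78.54081095,  -3.2596444 ]), 'joint_velocities': array([-0.04151662, -0.07807479, -0.03696609, -0.02880478,  0.09523234,
        0.11934572, -0.03326425]), 'effort': array([ 6.15458430e-05, -4.91287315e+01, -4.03723642e-01, -3.12531531e+01,
       -6.38803001e-02,  4.33986972e-02,  1.63577861e-04]), 'tool_pos': array([0.26059228, 0.59485351, 0.22142752]), 'tool_rot': array([-1.79887081e+02,  6.10707857e-03,  1.56349856e+02]), 'force': array([ 0.02458465,  0.57034662, -0.14843785]), 'wrist_torque': array([-0.00125347,  0.02275303, -0.00425599]), 'grasp_force': 0.0, 'grip_width': 0.08713824072007502}
top 499.2466567719272 499.2466567719272 315.7868451356081 237.85634647877657 [ 0.2745323  -0.04329778  1.16752144] [-170.7281121     1.28898523  -90.54860665]
scene 596.2088316718667 596.2088316718667 310.77722009724835 241.91679561273986 [ 0.01812566 -0.95819423  0.59934238] [-117.13822553   -1.33362201  -26.016982  ]
```

View pics/top0.png

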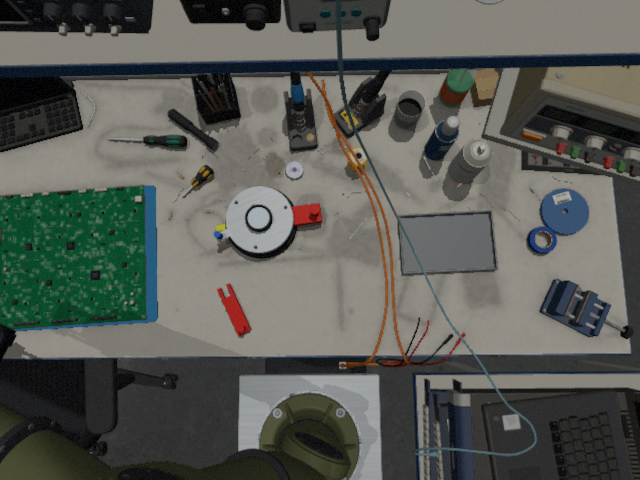

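View pics/scene0.png

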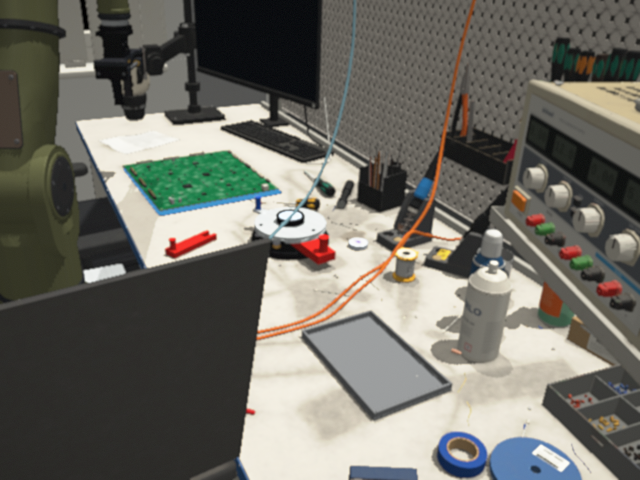

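Top view: plate at (260,218), knobbed red spacer under it at (308,215), blue post (217,235), yellow tab (222,229), tray (447,242). Two red candidates: the one at (308,215) under the plate and the loose smaller one at (235,308). The one under the plate is meant, and I'll confirm that in a crop while measuring.

```bash
cat > h.py <<'E'
import numpy as np,cv2,pickle
from scipy.spatial.transform import Rotation as R
def rot(e): return R.from_euler('xyz',e,degrees=True).as_matrix()
def cam(c,obs=None):
    if 'mount' in c:
        T=np.eye(4);T[:3,:3]=rot(obs['tool_rot']);T[:3,3]=obs['tool_pos'];T=T@np.array(c['mount']);return T[:3,3],T[:3,:3]
    r=np.array(c['rotation']); return np.array(c['origin']),(r if r.ndim==2 else rot(r))
def plane(c,uv,z,obs=None):
    o,M=cam(c,obs);uv=np.atleast_2d(uv).astype(float)
    d=np.c_[(uv[:,0]-c['cx'])/c['fx'],(uv[:,1]-c['cy'])/c['fy'],np.ones(len(uv))]@M.T
    return o+d*((z-o[2])/d[:,2])[:,None]
def cloud(c,obs=None):
    o,M=cam(c,obs);v,u=np.mgrid[:480,:640];D=c['depth']
    return np.stack([(u-c['cx'])/c['fx']*D,(v-c['cy'])/c['fy']*D,D],-1)@M.T+o
def masks(f):
    h=cv2.cvtColor(f,cv2.COLOR_RGB2HSV);H,S,V=[h[...,i].astype(int) for i in range(3)]
    return dict(red=((H<8)|(H>172))&(S>150)&(V>90),blue=(H>100)&(H<130)&(S>150)&(V>80),yellow=(H>22)&(H<34)&(S>150)&(V>110))
E
python3 - <<'E'
from h import *
d=pickle.load(open('c0.pkl','rb'));c=d['top'];P=cloud(c)
for k,m in masks(c['frame']).items():
  n,l,s,ce=cv2.connectedComponentsWithStats(m.astype(np.uint8))
  for i in range(1,n):
    if s[i,4]>25 and 130<ce[i,0]<520 and ce[i,1]<345:
      q=P[l==i];print(k,ce[i].round(1),s[i].tolist(),np.median(q,0).round(3),q[:,2].min().round(3),q[:,2].max().round(3))
r=masks(c['frame'])['red']; r[:, :285]=0; r[:, 335:]=0
q=P[r];k=q[:,2]>.06; print('knob',k.sum(),q[k].mean(0).round(4),q[k].max(0).round(4)); 
top=q[(q[:,2]<.045)&(q[:,2]>.025)]; print('spacer top',top.mean(0).round(4))
rect=cv2.minAreaRect((top[:,:2]*1000).astype(np.float32));print(rect)
# plate top: white, z ~ .05
roi=P[175:265,215:300]; f=c['frame'][175:265,215:300]; w=(f.min(-1)>120)&(roi[...,2]>.04)&(roi[...,2]<.06)
q=roi[w];print('plate z',q[:,2].mean());print(cv2.minEnclosingCircle((q[:,:2]*1000).astype(np.float32)))
A=np.c_[q[:,:2],np.ones(len(q))];print('tilt',np.linalg.lstsq(A,q[:,2],rcond=None)[0])
# tray
g=(P[...,2]>.01)&(P[...,2]<.022);g[:, :395]=0;g[:,500:]=0;g[:205]=0;g[280:]=0
q=P[g];rect=cv2.minAreaRect((q[:,:2]*1000).astype(np.float32));print('tray',rect,q[:,2].mean())
g=P[225:260,410:440];print('floor',np.median(g[...,2]))
# high stuff
for v,u in [(60,339),(120,355),(150,362),(180,385),(200,395),(240,415),(280,435),(200,381),(240,388)]:
  w=P[v-4:v+5,u-6:u+7].reshape(-1,3);print((u,v),w[w[:,2].argmax()].round(3))
im=cv2.resize(c['frame'][150:345,190:350],None,fx=3.5,fy=3.07,interpolation=cv2.INTER_CUBIC);cv2.imwrite('pics/crop1.png',im[:,:,::-1])
E
```

```text
red [306.1 213.6] [292, 204, 30, 21, 474] [0.516 0.003 0.036] 0.024 1.168
red [234.7 311.4] [218, 284, 33, 52, 643] [0.293 0.168 0.014] 0.0 1.168
blue [297.4  91.6] [292, 84, 11, 17, 121] [0.774 0.016 0.128] 0.107 0.143
blue [139.1 266.4] [15, 186, 143, 145, 1789] [0.398 0.376 0.001] -0.006 1.168
blue [217.1 234.2] [214, 232, 7, 6, 30] [0.464 0.199 0.078] 0.065 0.081
yellow [344.9 116.3] [341, 111, 9, 13, 43] [ 0.759 -0.093  0.02 ] 0.015 0.025
yellow [354.  119.4] [351, 114, 7, 11, 30] [ 0.749 -0.115  0.02 ] 0.014 1.168
yellow [220.2 227.4] [216, 225, 10, 6, 46] [0.492 0.207 0.011] 0.006 0.016
knob 71 [ 0.5134 -0.0176  0.0986] [ 0.5301 -0.0078  1.1675]
spacer top [0.5153 0.0057 0.0353]
((517.1830444335938, 1.2712173461914062), (43.40047073364258, 64.63556671142578), 5.780838966369629)
plate z 0.0489988617701848
((500.27117919921875, 117.20933532714844), 84.86833953857422)
tilt [ 0.00019744 -0.00184838  0.04910531]
tray ((451.92852783203125, -324.3945007324219), (140.49319458007812, 220.95297241210938), 2.2170498371124268) 0.013652819085861823
floor 0.0029899900060961215
(339, 60) [ 0.531 -0.058  0.71 ]
(355, 120) [ 0.275 -0.043  1.168]
(362, 150) [ 0.515 -0.095  0.494]
(385, 180) [ 0.494 -0.128  0.403]
(395, 200) [ 0.472 -0.149  0.353]
(415, 240) [ 0.416 -0.193  0.275]
(435, 280) [ 0.275 -0.043  1.168]
(381, 200) [ 0.474 -0.145  0.363]
(388, 240) [ 0.275 -0.043  1.168]
```

View pics/crop1.png

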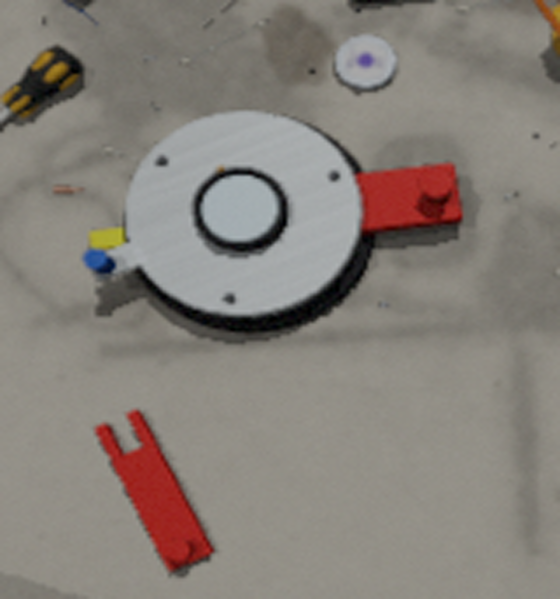

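The crop confirms it: the knobbed red bar under the plate (crop 433,195) is the large spacer. The loose one at lower left is the smaller decoy. Next I'll fit the plate circle and work out the approach.

Run:
```python
from h import *
d=pickle.load(open('c0.pkl','rb'));c=d['top'];P=cloud(c)
f=c['frame'];w=((f.min(-1)>110)&(P[...,2]>.042)&(P[...,2]<.056)).astype(np.uint8);w[:175]=0;w[265:]=0;w[:,:212]=0;w[:,300:]=0
w=cv2.morphologyEx(w,cv2.MORPH_OPEN,np.ones((9,9)));ct=max(cv2.findContours(w,0,2)[0],key=cv2.contourArea)
e=cv2.fitEllipse(cv2.convexHull(ct));print(e);C=plane(c,e[0],.05)[0];print('plate',C)
print('r',np.percentile(np.linalg.norm(plane(c,ct[:,0],.05)[:,:2]-C[:2],axis=1),[10,50,90]))
m=masks(f)
b=m['blue'].copy();b[:,225:]=0;b[:228]=0;b[242:]=0;b[:,:210]=0;q=P[b];q=q[q[:,2]>.073];print('post',len(q),q.mean(0))
y=m['yellow'].copy();y[:,:212]=0;y[:,230:]=0;y[:220]=0;y[235:]=0;vu=np.argwhere(y)[:,::-1];q=plane(c,vu,.012);print('tab',q.mean(0),cv2.minAreaRect((q[:,:2]*1000).astype(np.float32)))
r=m['red'].copy();r[:,:285]=0;r[:,335:]=0;q=P[r];k=(q[:,2]>.06)&(q[:,2]<.075);print('knob',k.sum(),q[k].mean(0),q[k].min(0),q[k].max(0))
# teal cable
h=cv2.cvtColor(f,cv2.COLOR_RGB2HSV);t=(h[...,0]>85)&(h[...,0]<105)&(h[...,1]>70)&(P[...,2]>.1)&(P[...,2]<1);vu=np.argwhere(t)
for v in range(20,440,30):
  s=vu[(abs(vu[:,0]-v)<3)&(vu[:,1]>330)&(vu[:,1]<540)]
  if len(s):print(v,np.median(P[s[:,0],s[:,1]],0).round(3))
```

```text
((258.5537414550781, 218.82997131347656), (66.00508117675781, 68.18539428710938), 67.51142883300781)
plate [0.50310772 0.11069668 0.05      ]
r [0.06219066 0.07654077 0.07814952]
post 27 [0.46424579 0.19919133 0.0781715 ]
tab [0.49157892 0.2067406  0.012     ] ((491.25897216796875, 206.00697326660156), (21.54692268371582, 12.018238067626953), 89.2200927734375)
knob 69 [ 0.52032452 -0.01687512  0.0676681 ] [ 0.50998477 -0.02590846  0.06299264] [ 0.53012149 -0.00779114  0.07319612]
20 [ 0.532 -0.057  0.768]
50 [ 0.531 -0.059  0.721]
80 [ 0.53  -0.062  0.662]
110 [ 0.526 -0.071  0.591]
140 [ 0.659 -0.291  0.126]
170 [ 0.5   -0.118  0.423]
200 [ 0.47  -0.149  0.351]
230 [ 0.43  -0.181  0.293]
260 [ 0.381 -0.212  0.248]
290 [ 0.329 -0.241  0.222]
320 [ 0.273 -0.27   0.207]
350 [ 0.215 -0.312  0.2  ]
380 [ 0.158 -0.349  0.193]
410 [ 0.097 -0.29   0.141]
```

```bash
cat >> h.py <<'E'
def go(p,yaw,n=1,frm=None):
    """print the servo numbers from present pose to p, tool down at yaw"""
    from cell import get_obs
    o=get_obs() if frm is None else frm
    A=rot(o['tool_rot']);B=rot([180,0,yaw])
    t=A.T@(np.array(p)-o['tool_pos'])/.3;w=R.from_matrix(A.T@B).as_rotvec()/np.pi
    print(np.r_[t,w].round(4).tolist(),'mm',np.linalg.norm(t*300).round(1),'deg',(np.linalg.norm(w)*180).round(1))
E
python3 -c "
from h import *
go([.42,.28,.22],81);go([.52,-.017,.18],6.5,frm=dict(tool_pos=np.array([.42,.28,.22]),tool_rot=[180,0,81]))"
```

```text
[-0.9077, -0.7484, 0.0066, -0.0004, 0.0004, 0.4186] mm 353.0 deg 75.3
[-0.9257, 0.4841, 0.1333, -0.0, -0.0, 0.4139] mm 315.9 deg 74.5
```

Request:
{"method": "servo_tool", "body": {"series": [[[-0.09,-0.075,0,0,0,0.038,1],[-0.18,-0.15,0,0,0,0.076,1],[-0.27,-0.225,0,0,0,0.114,1],[-0.36,-0.3,0,0,0,0.152,1],[-0.45,-0.375,0,0,0,0.19,1],[-0.54,-0.45,0,0,0,0.228,1],[-0.63,-0.525,0,0,0,0.266,1],[-0.72,-0.6,0,0,0,0.304,1],[-0.81,-0.675,0,0,0,0.342,1],[-0.908,-0.748,0.006,0,0,0.38,1],[-0.908,-0.748,0.006,0,0,0.418,1],[-0.908,-0.748,0.006,0,0,0.418,1]]]}}

```text
time_s: 1.1
tool_pos: [0.4215, 0.278, 0.2206]
tool_rot: [-180.0, 0.0, 80.6]
force: [-0.8, 0.1, 0.2]
grip_width: 0.0871
grasp_force: 0.0
```

```bash
python3 -c "
from h import *
go([.52,-.017,.18],6.5)"
```

```text
[-0.9166, 0.4843, 0.1353, -0.0, 0.0001, 0.4118] mm 313.6 deg 74.1
```

Request:
{"method": "servo_tool", "body": {"series": [[[-0.09,0.05,0.01,0,0,0.038,1],[-0.18,0.1,0.02,0,0,0.076,1],[-0.27,0.15,0.03,0,0,0.114,1],[-0.36,0.2,0.04,0,0,0.152,1],[-0.45,0.25,0.05,0,0,0.19,1],[-0.54,0.3,0.06,0,0,0.228,1],[-0.63,0.35,0.07,0,0,0.266,0.8],[-0.72,0.4,0.08,0,0,0.304,0.6],[-0.81,0.44,0.1,0,0,0.342,0.5],[-0.917,0.484,0.12,0,0,0.38,0.5],[-0.917,0.484,0.135,0,0,0.412,0.5],[-0.917,0.484,0.135,0,0,0.412,0.5]]]}}

```text
time_s: 2.1
tool_pos: [0.5207, -0.0146, 0.1791]
tool_rot: [180.0, 0.1, 6.8]
force: [0.2, 1.4, 0.3]
grip_width: 0.0552
grasp_force: 0.0
```

Run:
```python
from h import *
from cell import eyes,get_obs
o=get_obs();c=eyes.read_camera('wrist');pickle.dump((o,c),open('w1.pkl','wb'))
print(o['tool_pos'],o['tool_rot'],o['grip_width'],o['qpos'].round(0))
P=cloud(c,o);r=masks(c['frame'])['red'];q=P[r]
k=(q[:,2]>.064)&(q[:,2]<.075);s=(q[:,2]>.03)&(q[:,2]<.042)
print('knob',k.sum(),q[k].mean(0),q[k].min(0),q[k].max(0))
print('top',s.sum(),cv2.minAreaRect((q[s][:,:2]*1000).astype(np.float32)),q[s][:,2].mean())
cv2.imwrite('pics/w1.png',c['frame'][:,:,::-1])
```

```text
[ 0.5206991  -0.01464349  0.17907659] [1.79990596e+02 1.21605073e-01 6.83980874e+00] 0.05518103836612251 [-31.   4.  32. 106.  -2.  71. -82.]
knob 715 [ 0.51910783 -0.01800029  0.06751936] [ 0.50808976 -0.02882768  0.06407819] [ 0.52951528 -0.00745283  0.06947488]
top 3740 ((516.5562133789062, 1.4959640502929688), (43.5270881652832, 67.00126647949219), 7.165878772735596) 0.03552173519759068
```

View pics/w1.png

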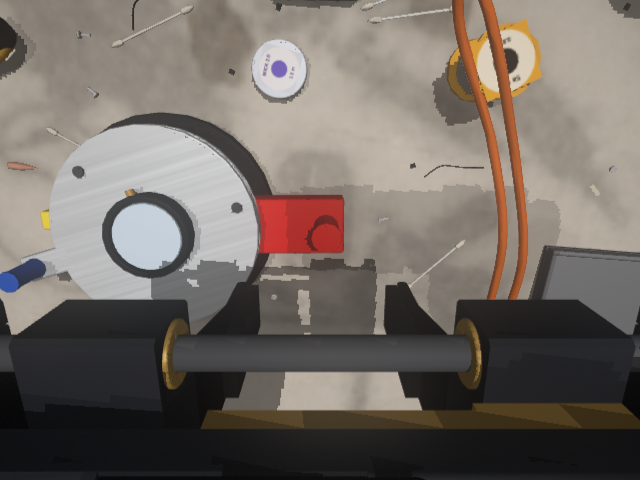

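The wrist view shows the plate with mirror (147,235), the red spacer with knob (323,233), and the post at (20,275). Its measurements agree with the top camera. Descending onto the knob.

```bash
python3 -c "
from h import *
go([.519,-.018,.042],7)"
```

```text
[-0.0075, 0.0173, 0.4585, -0.0002, 0.0005, 0.0013] mm 137.7 deg 0.3
```

Request:
{"method": "servo_tool", "body": {"series": [[[-0.004,0.005,0.09,0,0,0,0.5],[-0.004,0.005,0.18,0,0,0,0.5],[-0.004,0.005,0.27,0,0,0,0.5],[-0.004,0.005,0.35,0,0,0,0.5],[-0.004,0.005,0.41,0,0,0,0.5],[-0.004,0.005,0.45,0,0,0,0.5],[-0.004,0.005,0.45,0,0,0,0.5],[-0.004,0.005,0.45,0,0,0,0.5]]]}}

```text
time_s: 2.82
tool_pos: [0.5203, -0.0139, 0.0454]
tool_rot: [-180.0, 0.0, 7.2]
force: [-0.4, 0.2, -0.5]
grip_width: 0.0432
grasp_force: 0.0
```

Request:
{"method": "servo_tool", "body": {"series": [[[0,0,0,0,0,0,0.3],[0,0,0,0,0,0,0.1],[0,0,0,0,0,0,0.1],[0,0,0,0,0,0,0.1],[0,0,0,0,0,0,0.1],[0,0,0,0,0,0,0.1]]], "grip_force": 50}}

```text
time_s: 3.32
tool_pos: [0.5214, -0.0178, 0.0464]
tool_rot: [179.8, -0.1, 6.9]
force: [-0.1, -5.8, 1.7]
grip_width: 0.0184
grasp_force: 53.0
```

Request:
{"method": "servo_tool", "body": {"series": [[[0,0.02,0,0,0,0,0.1],[0,0.05,0,0,0,0,0.1],[0,0.08,0,0,0,0,0.1],[0,0.11,0,0,0,0,0.1],[0,0.14,0,0,0,0,0.1],[0,0.17,0,0,0,0,0.1],[0,0.2,0,0,0,0,0.1]]]}}

```text
time_s: 3.9
tool_pos: [0.5273, -0.0677, 0.0452]
tool_rot: [-179.5, 0.0, 7.2]
force: [-1.6, 11.9, 1.0]
grip_width: 0.0187
grasp_force: 53.5
```

Request:
{"method": "servo_tool", "body": {"series": [[[0,0.04,0,0,0,0,0.1],[0,0.08,0,0,0,0,0.1],[0,0.12,0,0,0,0,0.1],[0,0.16,0,0,0,0,0.1],[0,0.2,0,0,0,0,0.1],[0,0.23,0,0,0,0,0.1],[0,0.25,0,0,0,0,0.1],[0,0.26,0,0,0,0,0.1],[0,0.26,0,0,0,0,0.1]]]}}

```text
time_s: 4.65
tool_pos: [0.5368, -0.1532, 0.0453]
tool_rot: [180.0, -0.0, 6.9]
force: [-0.8, -0.7, -1.4]
grip_width: 0.0183
grasp_force: 53.3
```

Run:
```python
from h import *
from cell import eyes,get_obs
o=get_obs();print(o['tool_pos'],o['tool_rot'],o['force'],o['grip_width'],o['qpos'].round(0),o['effort'].round(1))
for n in ['wrist','top']:
  c=eyes.read_camera(n);cv2.imwrite(f'pics/{n}2.png',c['frame'][:,:,::-1])
  if n=='wrist':
    P=cloud(c,o);r=masks(c['frame'])['red'];q=P[r];q=q[(q[:,2]>.02)&(q[:,2]<.05)];print(len(q),cv2.minAreaRect((q[:,:2]*1000).astype(np.float32)),np.linalg.lstsq(np.c_[q[:,:2],np.ones(len(q))],q[:,2],rcond=None)[0])
```

```text
[ 0.536837   -0.15318744  0.04531201] [ 1.79985385e+02 -4.30641983e-03  6.87108420e+00] [-0.83775131 -0.67822091 -1.3864601 ] 0.01826829645378635 [-17.  18.  35. 109. -12.  57. -60.] [  0.1 -38.3   5.8 -26.7  -0.1  -0.    0.1]
17471 ((531.5341186523438, -85.44718170166016), (41.66903305053711, 164.55401611328125), 10.436746597290039) [-0.07496061 -0.0264718   0.07079263]
```

View pics/wrist2.png

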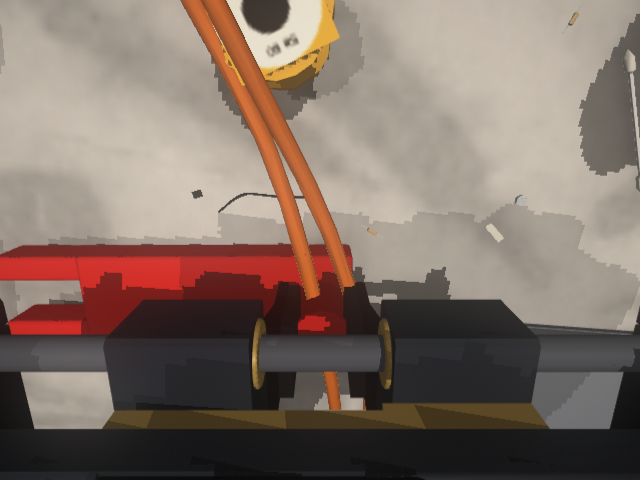

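The wrist view shows the spacer fully out, held at the knob (325,325), with its fork tips at the left edge (40,265). The orange cables in view pass without resistance. Now I lift it and carry it to the tray.

```bash
python3 -c "
from h import *
go([.537,-.153,.11],6.9);go([.4546,-.390,.11],1)"
```

```text
[-0.0, 0.0038, -0.2161, -0.0002, 0.0, 0.0003] mm 64.9 deg 0.1
[-0.3684, 0.7547, -0.2165, -0.0002, 0.0001, 0.0331] mm 260.2 deg 6.0
```

Request:
{"method": "servo_tool", "body": {"series": [[[0,0,-0.04,0,0,0,0.1],[0,0,-0.09,0,0,0,0.1],[0,0,-0.15,0,0,0,0.1],[0,0,-0.2,0,0,0,0.1],[0,0,-0.22,0,0,0,0.1],[0,0,-0.22,0,0,0,0.1]]]}}

```text
time_s: 5.25
tool_pos: [0.5384, -0.1521, 0.1135]
tool_rot: [180.0, -0.2, 7.0]
force: [-0.0, -0.1, -1.5]
grip_width: 0.0187
grasp_force: 53.4
```

Request:
{"method": "servo_tool", "body": {"series": [[[-0.02,0.04,0,0,0,0.002,0.1],[-0.05,0.1,0,0,0,0.005,0.1],[-0.09,0.18,0,0,0,0.008,0.1],[-0.13,0.26,0,0,0,0.012,0.1],[-0.17,0.34,0,0,0,0.015,0.1],[-0.21,0.42,0,0,0,0.018,0.1],[-0.25,0.5,0,0,0,0.022,0.1],[-0.29,0.58,0,0,0,0.026,0.1],[-0.32,0.66,0,0,0,0.03,0.1],[-0.35,0.72,0,0,0,0.033,0.1],[-0.368,0.755,0,0,0,0.033,0.1],[-0.368,0.755,0,0,0,0.033,0.1]]]}}

```text
time_s: 6.25
tool_pos: [0.4514, -0.3938, 0.1104]
tool_rot: [179.9, 0.2, 0.7]
force: [0.0, -0.0, -0.7]
grip_width: 0.0188
grasp_force: 53.2
```

Run:
```python
from h import *
from cell import eyes,get_obs
o=get_obs();c=eyes.read_camera('top');P=cloud(c)
r=masks(c['frame'])['red'];r[:,:370]=0;r[:,520:]=0;r[300:]=0;r[:180]=0;q=P[r];q=q[(q[:,2]<.2)];print(len(q),q.min(0),q.max(0))
print(o['tool_pos'],o['tool_rot'],o['force'])
s=eyes.read_camera('scene');cv2.imwrite('pics/s3.png',np.vstack([c['frame'][180:300,340:520].repeat(3,0).repeat(3,1)[:,:540],s['frame'][240:440,240:510].repeat(2,0).repeat(2,1)])[:600,:,::-1])
go([.4546,-.390,.036],1)
```

```text
590 [ 0.42616937 -0.32768836  0.08951949] [ 0.46952224 -0.24240734  0.17933428]
[ 0.4513945  -0.3938402   0.11044862] [1.79925499e+02 1.55805041e-01 6.97427136e-01] [ 0.00978201 -0.0142205  -0.73087325]
[0.0012, 0.001, 0.2482, -0.0005, 0.0003, -0.0001] mm 74.5 deg 0.1
```

View pics/s3.png

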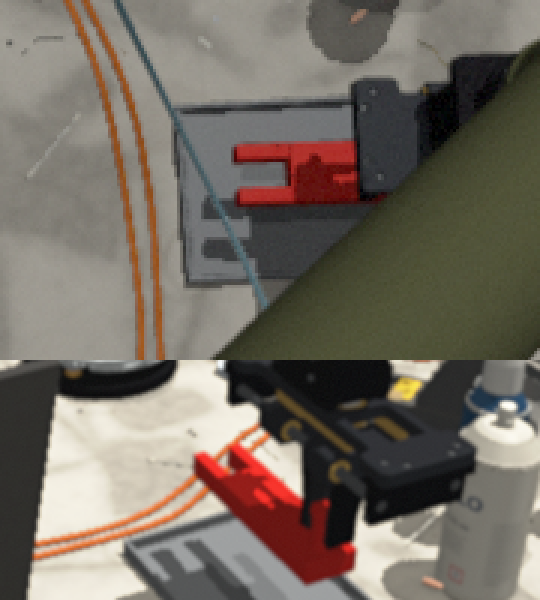

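The spacer hangs level over the tray (fork tips at (237,150) in the crop, inside the walls), so I'm lowering it.

Request:
{"method": "servo_tool", "body": {"series": [[[0.001,0.001,0.06,0,0,0,0.1],[0.001,0.001,0.12,0,0,0,0.1],[0.001,0.001,0.18,0,0,0,0.1],[0.001,0.001,0.22,0,0,0,0.1],[0.001,0.001,0.24,0,0,0,0.1],[0.001,0.001,0.247,0,0,0,0.1],[0.001,0.001,0.247,0,0,0,0.1]]]}}

```text
time_s: 6.93
tool_pos: [0.4554, -0.3902, 0.037]
tool_rot: [-180.0, 0.0, 1.1]
force: [-0.3, -0.2, -0.8]
grip_width: 0.0183
grasp_force: 53.3
```

Request:
{"method": "servo_tool", "body": {"series": [[[0,0,0.003,0,0,0,0.1],[0,0,0.006,0,0,0,0.1],[0,0,0.008,0,0,0,0.1],[0,0,0.008,0,0,0,0.1]]]}}

```text
time_s: 7.27
tool_pos: [0.4553, -0.3909, 0.0352]
tool_rot: [180.0, -0.0, 1.0]
force: [-0.2, 0.4, -1.6]
grip_width: 0.0185
grasp_force: 53.3
```

Within about 1–2 mm of the floor. I'll open and rise.

Request:
{"method": "servo_tool", "body": {"series": [[[0,0,0.002,0,0,0,0.3],[0,0,0.002,0,0,0,0.5],[0,0,0.002,0,0,0,0.6],[0,0,0.002,0,0,0,0.6],[0,0,0.002,0,0,0,0.6],[0,0,0.002,0,0,0,0.6]]]}}

```text
time_s: 7.77
tool_pos: [0.4552, -0.3908, 0.0343]
tool_rot: [180.0, -0.0, 1.0]
force: [-0.7, 0.5, -0.2]
grip_width: 0.0486
grasp_force: 0.0
```

Request:
{"method": "servo_tool", "body": {"series": [[[0,0,-0.06,0,0,0,0.6],[0,0,-0.15,0,0,0,0.6],[0,0,-0.26,0,0,0,0.6],[0,0,-0.37,0,0,0,0.6],[0,0,-0.47,0,0,0,0.6],[0,0,-0.5,0,0,0,0.6]]]}}

```text
time_s: 8.27
tool_pos: [0.4568, -0.3928, 0.1894]
tool_rot: [179.8, -0.4, 1.0]
force: [1.8, -0.5, 0.4]
grip_width: 0.0522
grasp_force: 0.0
```

```bash
python3 -c "
from h import *
go([.50,-.10,.20],50);go([.46,.15,.2],97,frm=dict(tool_pos=np.array([.5,-.10,.2]),tool_rot=[180,0,50]))"
```

```text
[0.1612, -0.9732, -0.0382, 0.0021, -0.0014, -0.2723] mm 296.2 deg 49.0
[0.5527, -0.6378, -0.0, 0.0, 0.0, -0.2611] mm 253.2 deg 47.0
```

Request:
{"method": "servo_tool", "body": {"series": [[[0.01,-0.06,0,0,0,-0.02,0.6],[0.03,-0.16,0,0,0,-0.055,0.6],[0.05,-0.27,0,0,0,-0.09,0.6],[0.07,-0.39,-0.01,0,0,-0.125,0.6],[0.09,-0.51,-0.02,0,0,-0.16,0.6],[0.11,-0.63,-0.03,0,0,-0.195,0.6],[0.12,-0.75,-0.038,0,0,-0.23,0.6],[0.14,-0.85,-0.038,0,0,-0.26,0.6],[0.16,-0.93,-0.038,0,0,-0.272,0.6],[0.161,-0.973,-0.038,0,0,-0.272,0.6],[0.161,-0.973,-0.038,0,0,-0.272,0.6]]]}}

```text
time_s: 9.18
tool_pos: [0.4983, -0.0939, 0.195]
tool_rot: [-179.9, -0.0, 50.3]
force: [0.8, 0.1, 0.1]
grip_width: 0.0521
grasp_force: 0.0
```

```bash
python3 -c "
from h import *
go([.46,.15,.2],97)
from cell import eyes,get_obs
c=eyes.read_camera('top');P=cloud(c)
r=masks(c['frame'])['red'];r[:,:370]=0;r[:,520:]=0;r[300:]=0;r[:180]=0;q=P[r];s=q[q[:,2]<.035];k=q[(q[:,2]>.045)&(q[:,2]<.1)]
print(len(s),cv2.minAreaRect((s[:,:2]*1000).astype(np.float32)),np.median(s[:,2]),'knob',k.mean(0))
print(np.linalg.lstsq(np.c_[s[:,:2],np.ones(len(s))],s[:,2],rcond=None)[0])
"
```

```text
[0.5441, -0.6174, -0.0153, -0.0004, -0.0004, -0.2593] mm 246.9 deg 46.7
1071 ((451.99163818359375, -326.6363830566406), (42.81803894042969, 173.1273651123047), 1.2432277202606201) 0.023197020737095286 knob [ 0.4540229  -0.3890275   0.05508015]
[0.02486668 0.00177204 0.01234803]
```

The spacer lies flat in the tray: its top is at 23 mm and it is centred. Now to the post.

Request:
{"method": "servo_tool", "body": {"series": [[[0.04,-0.05,0,0,0,-0.03,0.6],[0.11,-0.13,0,0,0,-0.065,0.6],[0.19,-0.22,0,0,0,-0.1,0.6],[0.27,-0.31,0,0,0,-0.135,0.6],[0.35,-0.4,0,0,0,-0.17,0.6],[0.43,-0.49,0,0,0,-0.2,0.6],[0.5,-0.57,0,0,0,-0.235,0.6],[0.544,-0.617,0,0,0,-0.259,0.6],[0.544,-0.617,0,0,0,-0.259,0.6],[0.544,-0.617,0,0,0,-0.259,0.6]]]}}

```text
time_s: 10.07
tool_pos: [0.4618, 0.145, 0.1952]
tool_rot: [-180.0, 0.1, 96.5]
force: [-0.6, -1.2, 0.6]
grip_width: 0.0522
grasp_force: 0.0
```

```bash
cat > look.py <<'E'
import sys
from h import *
from cell import eyes,get_obs
def look(n):
    o=get_obs();c=eyes.read_camera('wrist');P=cloud(c,o);m=masks(c['frame']);cv2.imwrite(f'pics/{n}.png',c['frame'][:,:,::-1]);pickle.dump((o,c),open(n+'.pkl','wb'))
    print(o['tool_pos'].round(4),o['tool_rot'].round(1),o['force'].round(1))
    for k,z0,z1 in(('blue',.066,.085),('yellow',.007,.016)):
        q=P[m[k]];q=q[(q[:,2]>z0)&(q[:,2]<z1)&(q[:,1]>.15)&(q[:,1]<.26)&(q[:,0]<.53)]
        if len(q):print(k,len(q),q.mean(0).round(4),'top z',np.percentile(q[:,2],90).round(4),cv2.minAreaRect((q[:,:2]*1000).astype(np.float32)))
    w=(c['frame'].min(-1)>100)&(P[...,2]>.038)&(P[...,2]<.056)&(np.hypot(P[...,0]-.503,P[...,1]-.111)<.073);q=P[w]
    print('plate',len(q),np.linalg.lstsq(np.c_[q[:,:2]-[.503,.111],np.ones(len(q))],q[:,2],rcond=None)[0].round(4))
if __name__=='__main__':look(sys.argv[1])
E
python3 look.py w4
```

```text
[0.4618 0.145  0.1952] [-1.80e+02  1.00e-01  9.65e+01] [-0.6 -1.2  0.6]
yellow 527 [0.4905 0.2063 0.0112] top z 0.0121 ((490.7016906738281, 206.04861450195312), (15.275593757629395, 23.706707000732422), 6.145602703094482)
plate 16302 [ 0.0011 -0.0004  0.0462]
```

View pics/w4.png

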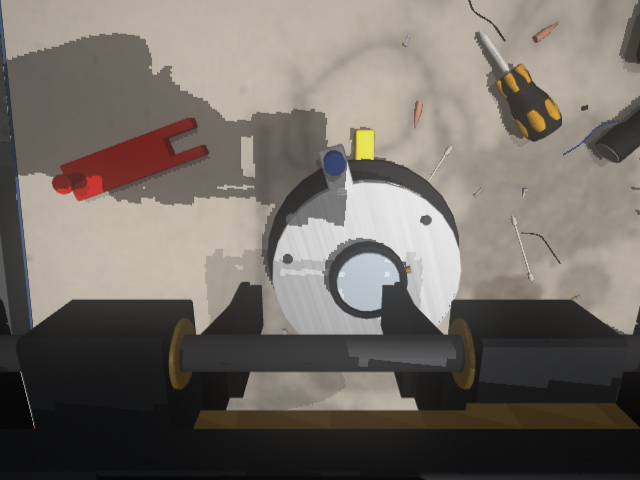

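Wrist view: post top (334,162) beside the yellow tab (364,144). The plate now rides level on the balls, lower than before. Locating the post by ray at z≈77 mm.

Run:
```python
from h import *
o,c=pickle.load(open('w4.pkl','rb'));P=cloud(c,o);f=c['frame'].astype(int)
h=cv2.cvtColor(c['frame'],cv2.COLOR_RGB2HSV);m=(h[...,0]>100)&(h[...,0]<130)&(h[...,1]>100)&(P[...,2]>.07)&(P[...,2]<.085)
m[:140]=0;m[190:]=0;m[:,:310]=0;m[:,360:]=0
vu=np.argwhere(m);q=P[m];print(len(q),q.mean(0),q.min(0),q.max(0));(x,y),r=cv2.minEnclosingCircle(vu[:,::-1].astype(np.float32));print(x,y,r,plane(c,(x,y),.0765,o))
# mirror ring centre & plate outline for plate centre
w=(f.min(-1)>100)&(P[...,2]>.038)&(P[...,2]<.056)&(np.hypot(P[...,0]-.503,P[...,1]-.111)<.09)
ct=max(cv2.findContours(w.astype(np.uint8),0,2)[0],key=cv2.contourArea)[:,0];q=plane(c,ct,.047,o)[:,:2]
rr=np.hypot(q[:,0]-.503,q[:,1]-.111);q=q[(rr>.070)&(rr<.084)];A=np.c_[2*q,np.ones(len(q))];s=np.linalg.lstsq(A,(q**2).sum(1),rcond=None)[0];print('plate',s[:2],np.sqrt(s[2]+s[:2]@s[:2]))
T=np.array([.4907,.206])
print('yaw tab',np.degrees(np.arctan2(-(T-s[:2])[0],(T-s[:2])[1])))
```

```text
364 [0.46465234 0.19406918 0.07571814] [0.4574701  0.18694929 0.07369511] [0.47166363 0.20104944 0.07752618]
334.466796875 163.9688720703125 10.96605110168457 [[0.46478389 0.19415113 0.0765    ]]
plate [0.50211962 0.10705758] 0.07666016466610326
yaw tab 6.583768856866976
```

```bash
python3 -c "
from h import *
go([.4647,.1945,.12],101);go([.4647,.1945,.055],101)"
```

```text
[0.167, 0.0277, 0.2509, -0.0001, 0.0004, -0.0256] mm 90.8 deg 4.6
[0.1672, 0.0277, 0.4675, -0.0001, 0.0004, -0.0256] mm 149.2 deg 4.6
```

Request:
{"method": "servo_tool", "body": {"series": [[[0.04,0.007,0.06,0,0,-0.01,0.5],[0.08,0.014,0.12,0,0,-0.02,0.4],[0.12,0.02,0.18,0,0,-0.025,0.35],[0.16,0.027,0.23,0,0,-0.025,0.35],[0.16,0.027,0.25,0,0,-0.025,0.35],[0.16,0.027,0.25,0,0,-0.025,0.35],[0.16,0.027,0.25,0,0,-0.025,0.35],[0.16,0.027,0.25,0,0,-0.025,0.35]]]}}

```text
time_s: 10.78
tool_pos: [0.4651, 0.1931, 0.1216]
tool_rot: [179.9, -0.0, 100.9]
force: [-0.7, -0.2, 0.1]
grip_width: 0.0306
grasp_force: 0.0
```

```bash
python3 -c "
from h import *
go([.4647,.1945,.055],101)
from cell import eyes,get_obs
o=get_obs();c=eyes.read_camera('wrist');P=cloud(c,o);h=cv2.cvtColor(c['frame'],cv2.COLOR_RGB2HSV);m=(h[...,0]>100)&(h[...,0]<130)&(h[...,1]>100)&(P[...,2]>.07)&(P[...,2]<.085)
q=P[m];q=q[abs(q[:,:2]-[.465,.194]).max(1)<.03]
print(len(q), q.mean(0) if len(q) else 0)
print(o['tool_pos'],o['tool_rot'],o['grip_width'])"
```

```text
[0.0049, -0.0009, 0.2221, 0.0005, -0.0, -0.0004] mm 66.7 deg 0.1
565 [0.46445766 0.19460916 0.07552474]
[0.46512294 0.193076   0.12164144] [ 1.79903675e+02 -2.88319158e-04  1.00927808e+02] 0.030564091013356682
```

Request:
{"method": "servo_tool", "body": {"series": [[[0.004,0,0.05,0,0,0,0.35],[0.004,0,0.11,0,0,0,0.35],[0.004,0,0.17,0,0,0,0.35],[0.004,0,0.21,0,0,0,0.35],[0.004,0,0.222,0,0,0,0.35],[0.004,0,0.222,0,0,0,0.3],[0.004,0,0.222,0,0,0,0.2],[0.004,0,0.222,0,0,0,0.2],[0.004,0,0.222,0,0,0,0.2]]], "grip_force": 5}}

```text
time_s: 11.58
tool_pos: [0.4646, 0.1961, 0.0552]
tool_rot: [179.9, -0.0, 101.1]
force: [0.0, -0.3, 1.0]
grip_width: 0.019
grasp_force: 0.0
```

```bash
python3 -c "
from h import *
go([.4765,.201,.055],98);go([.4895,.2058,.055],96)"
```

```text
[0.0084, 0.0419, 0.0007, 0.0007, -0.0003, 0.0171] mm 12.8 deg 3.1
[0.0158, 0.0875, 0.0008, 0.0007, -0.0003, 0.0282] mm 26.7 deg 5.1
```

Request:
{"method": "servo_tool", "body": {"series": [[[0.003,0.012,0,0,0,0.005,0.2],[0.005,0.024,0,0,0,0.01,0.2],[0.007,0.036,0,0,0,0.015,0.2],[0.009,0.046,0,0,0,0.018,0.2],[0.011,0.056,0,0,0,0.02,0.2],[0.013,0.066,0,0,0,0.023,0.2],[0.014,0.074,0,0,0,0.025,0.2],[0.015,0.082,0,0,0,0.027,0.2],[0.016,0.088,0,0,0,0.028,0.2],[0.016,0.088,0,0,0,0.028,0.2],[0.016,0.088,0,0,0,0.028,0.2]]]}}

```text
time_s: 12.5
tool_pos: [0.4897, 0.2052, 0.0542]
tool_rot: [179.9, 0.0, 96.0]
force: [-1.2, -0.0, 0.2]
grip_width: 0.0175
grasp_force: 0.2
```

```bash
cat > post.py <<'E'
from h import *
from cell import eyes,get_obs
o=get_obs();c=eyes.read_camera('wrist');P=cloud(c,o);f=c['frame'];h=cv2.cvtColor(f,cv2.COLOR_RGB2HSV)
m=(h[...,0]>100)&(h[...,0]<130)&(h[...,1]>100)&(P[...,2]>.06)&(P[...,2]<.085);q=P[m];q=q[abs(q[:,:2]-[.485,.202]).max(1)<.03]
if len(q):print('post',len(q),((q.min(0)+q.max(0))/2).round(4),q[:,2].max().round(4))
w=(f.min(-1)>90)&(P[...,2]>.036)&(P[...,2]<.056)&(np.hypot(P[...,0]-.503,P[...,1]-.111)<.073);q=P[w]
print('plate',len(q),np.linalg.lstsq(np.c_[q[:,:2]-[.502,.109],np.ones(len(q))],q[:,2],rcond=None)[0].round(4))
print(o['tool_pos'],o['tool_rot'],o['force'],o['time_s']);pickle.dump((o,c),open('wl.pkl','wb'));cv2.imwrite('pics/wl.png',f[:,:,::-1])
E
python3 post.py
```

```text
post 1231 [0.4875 0.2073 0.0659] 0.0719
plate 2282 [ 0.0014 -0.038   0.0443]
[0.48968306 0.20520534 0.05422839] [1.79912565e+02 1.38934068e-02 9.60205546e+01] [-1.24796037 -0.03061074  0.21181509] 12.5
```

The post top has dropped by about 4–5 mm. I'll open, rise clear and check the seating.

Request:
{"method": "servo_tool", "body": {"series": [[[0,0,0,0,0,0,0.35],[0,0,0,0,0,0,0.35],[0,0,-0.05,0,0,0,0.35],[0,0,-0.15,0,0,0,0.35],[0,0,-0.25,0,0,0,0.35],[-0.06,0,-0.36,0,0,0,0.35],[-0.13,0,-0.45,0,0,0,0.35],[-0.18,0,-0.47,0,0,0,0.35],[-0.2,0,-0.47,0,0,0,0.35],[-0.2,0,-0.47,0,0,0,0.35],[-0.2,0,-0.47,0,0,0,0.35],[-0.2,0,-0.47,0,0,0,0.35]]]}}

```text
time_s: 13.55
tool_pos: [0.494, 0.1469, 0.1935]
tool_rot: [-179.9, 0.0, 96.1]
force: [-0.0, -0.3, -0.9]
grip_width: 0.0304
grasp_force: 0.0
```

```bash
python3 post.py
python3 - <<'E'
from h import *
o,c=pickle.load(open('wl.pkl','rb'));P=cloud(c,o);f=c['frame'].astype(int);h=cv2.cvtColor(c['frame'],cv2.COLOR_RGB2HSV)
m=(h[...,0]>100)&(h[...,0]<130)&(h[...,1]>100)&(P[...,2]>.068)&(P[...,2]<.085);q=P[m];q=q[abs(q[:,:2]-[.49,.202]).max(1)<.03];p=q.mean(0);print('top',p)
w=(f.min(-1)>100)&(P[...,2]>.036)&(P[...,2]<.056)&(np.hypot(P[...,0]-.503,P[...,1]-.111)<.09)
ct=max(cv2.findContours(w.astype(np.uint8),0,2)[0],key=cv2.contourArea)[:,0];q=plane(c,ct,.0433,o)[:,:2]
rr=np.hypot(q[:,0]-.502,q[:,1]-.1086);q=q[(rr>.070)&(rr<.084)];A=np.c_[2*q,np.ones(len(q))];s=np.linalg.lstsq(A,(q**2).sum(1),rcond=None)[0];print('plate',s[:2],np.sqrt(s[2]+s[:2]@s[:2]))
m=masks(c['frame'])['yellow']&(P[...,2]>.004)&(P[...,2]<.018);t=P[m];t=t[(t[:,1]<.26)&(t[:,0]<.52)];print('tab',len(t),t.mean(0))
E
```

```text
post 364 [0.4877 0.2071 0.0698] 0.0719
plate 15860 [ 0.002  -0.0432  0.0447]
[0.49398032 0.14694319 0.19349214] [-1.79864976e+02  1.05241730e-02  9.61392021e+01] [-0.00714435 -0.34294442 -0.94836274] 13.55
top [0.48767595 0.20710434 0.06981704]
plate [0.5068544  0.11110229] 0.07677941204548037
tab 19 [0.48986182 0.2168508  0.01103679]
```

View pics/wl.png

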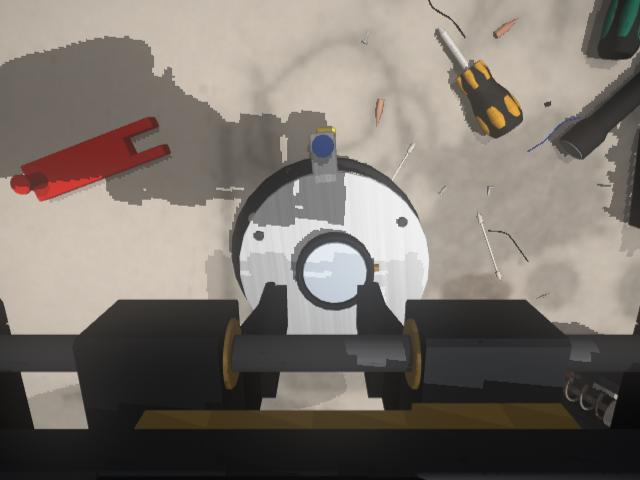

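The wrist view shows the post (322,146) almost over the tab (325,130), but the plate is tilted 0.043 rad and still turned about 0.09 rad. It's hanging on its groove edges, so I'll go back down and push the post a few mm further.

```bash
python3 -c "
from h import *
go([.488,.206,.1],97);go([.488,.206,.054],97)"
```

```text
[0.1978, 0.0018, 0.3116, -0.0008, 0.0001, -0.0047] mm 110.7 deg 0.9
[0.1979, 0.0022, 0.465, -0.0008, 0.0001, -0.0047] mm 151.6 deg 0.9
```

Request:
{"method": "servo_tool", "body": {"series": [[[0.07,0,0.05,0,0,0,0.35],[0.15,0.002,0.12,0,0,0,0.35],[0.197,0.002,0.2,0,0,0,0.35],[0.197,0.002,0.25,0,0,0,0.35],[0.197,0.002,0.29,0,0,0,0.35],[0.197,0.002,0.36,0,0,0,0.35],[0.197,0.002,0.42,0,0,0,0.35],[0.197,0.002,0.465,0,0,0,0.35],[0.197,0.002,0.465,0,0,0,0.2],[0.197,0.002,0.465,0,0,0,0.2],[0.197,0.002,0.465,0,0,0,0.2],[0.197,0.002,0.465,0,0,0,0.2]]]}}

```text
time_s: 14.6
tool_pos: [0.4903, 0.2051, 0.0567]
tool_rot: [179.9, -0.0, 96.0]
force: [-0.9, -1.2, 0.7]
grip_width: 0.019
grasp_force: 0.4
```

Request:
{"method": "servo_tool", "body": {"series": [[[0,0.005,0,0,0,0,0.2],[0,0.009,0,0,0,0,0.2],[0,0.013,0,0,0,0,0.2],[0,0.015,0,0,0,0,0.2],[0,0.017,0,0,0,0,0.2],[0,0.017,0,0,0,0,0.2],[0,0.017,0,0,0,0,0.2],[0,0.017,0,0,0,0,0.2]]]}}

```text
time_s: 15.27
tool_pos: [0.4932, 0.2055, 0.0555]
tool_rot: [-179.9, -0.0, 96.1]
force: [-5.8, 0.0, 4.5]
grip_width: 0.0172
grasp_force: 3.0
```

```bash
python3 post.py
```

```text
post 1244 [0.4911 0.2069 0.0666] 0.0732
plate 2273 [-0.0058 -0.003   0.042 ]
[0.49321118 0.20551402 0.05552801] [-1.79854201e+02 -1.31491958e-02  9.60711764e+01] [-5.75605757  0.03638291  4.47607748] 15.2667
```

The plate is now level and about 4.2 mm lower, which means it has dropped home. Releasing and verifying.

Request:
{"method": "servo_tool", "body": {"series": [[[0,-0.005,0,0,0,0,0.35],[0,-0.005,0,0,0,0,0.35],[0,-0.005,0,0,0,0,0.35],[0,-0.005,-0.08,0,0,0,0.35],[0,-0.005,-0.18,0,0,0,0.35],[-0.06,-0.005,-0.3,0,0,0,0.35],[-0.13,-0.005,-0.42,0,0,0,0.35],[-0.18,-0.005,-0.47,0,0,0,0.35],[-0.2,-0.005,-0.47,0,0,0,0.35],[-0.2,-0.005,-0.47,0,0,0,0.35],[-0.2,-0.005,-0.47,0,0,0,0.35],[-0.2,-0.005,-0.47,0,0,0,0.35]]]}}

```text
time_s: 16.32
tool_pos: [0.4983, 0.1463, 0.1948]
tool_rot: [-179.9, 0.0, 96.1]
force: [-0.7, 0.2, -0.8]
grip_width: 0.03
grasp_force: 0.0
```

```bash
python3 post.py
python3 - <<'E'
from h import *
o,c=pickle.load(open('wl.pkl','rb'));P=cloud(c,o);f=c['frame'].astype(int)
w=(f.min(-1)>100)&(P[...,2]>.036)&(P[...,2]<.056)&(np.hypot(P[...,0]-.503,P[...,1]-.111)<.09)
ct=max(cv2.findContours(w.astype(np.uint8),0,2)[0],key=cv2.contourArea)[:,0];q=plane(c,ct,.0433,o)[:,:2]
rr=np.hypot(q[:,0]-.502,q[:,1]-.1086);q=q[(rr>.070)&(rr<.084)];A=np.c_[2*q,np.ones(len(q))];s=np.linalg.lstsq(A,(q**2).sum(1),rcond=None)[0];print('plate',s[:2],np.sqrt(s[2]+s[:2]@s[:2]))
from cell import eyes
c=eyes.read_camera('top');P=cloud(c);r=masks(c['frame'])['red'];r[:,:370]=0;r[:,520:]=0;r[300:]=0;r[:180]=0;q=P[r];q=q[q[:,2]<.035]
print(cv2.minAreaRect((q[:,:2]*1000).astype(np.float32)),np.median(q[:,2]))
E
```

```text
post 371 [0.4907 0.2064 0.0711] 0.0733
plate 17523 [-0.0024 -0.0184  0.0438]
[0.49831727 0.14630022 0.19483042] [-1.79863863e+02  1.52618451e-02  9.61235195e+01] [-0.72197253  0.17386631 -0.81262554] 16.3167
plate [0.50288223 0.11045822] 0.07658207307993925
((451.9959716796875, -326.935791015625), (42.479671478271484, 174.10107421875), 1.450371503829956) 0.023187232192806606
```

View pics/wl.png

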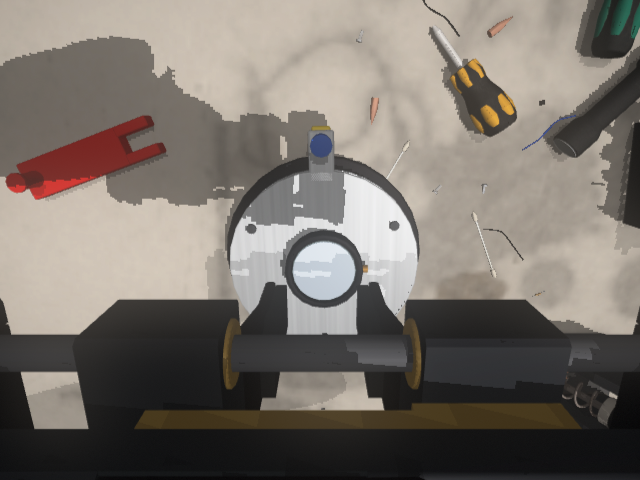

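```bash
cat > sec.py <<'E'
from h import *
from cell import eyes,get_obs
def sec(P,c,z=.044):
    X=P-[.5025,.1095,0];r=np.hypot(X[...,0],X[...,1]);a=np.degrees(np.arctan2(X[...,1],X[...,0]))%360
    k=(r>.040)&(r<.072)&(abs(P[...,2]-z)<.006)&(c['frame'].min(-1)>60)
    for b in range(0,360,30):
        q=P[k&(a>=b)&(a<b+30)];print(b+15,len(q),(np.median(q[:,2])*1000).round(2) if len(q)>5 else None,end=' | ')
    q=P[k];A=np.c_[q[:,:2]-[.5025,.1095],np.ones(len(q))];s=np.linalg.lstsq(A,q[:,2],rcond=None)[0];e=abs(q[:,2]-A@s)<.0015;s=np.linalg.lstsq(A[e],q[e,2],rcond=None)[0];print('\n fit',s.round(4),e.mean().round(2))
if __name__=='__main__':
    for n in ('w4','wl'):
        o,c=pickle.load(open(n+'.pkl','rb'));print(n);sec(cloud(c,o),c,.046)
    c=pickle.load(open('c0.pkl','rb'))['top'];print('top0');sec(cloud(c),c,.05)
    c=eyes.read_camera('top');print('top now');sec(cloud(c),c)
E
python3 sec.py
```

```text
w4
15 1341 46.31 | 45 1441 46.37 | 75 1523 46.25 | 105 1544 46.25 | 135 1482 46.25 | 165 1398 46.25 | 195 1271 46.16 | 225 1195 46.15 | 255 799 46.13 | 285 388 46.23 | 315 69 46.12 | 345 1205 46.3 | 
 fit [0.001  0.0008 0.0462] 0.96
wl
15 1316 41.84 | 45 1414 41.89 | 75 1472 41.9 | 105 1495 42.04 | 135 1455 42.24 | 165 1364 42.47 | 195 1216 42.56 | 225 243 42.54 | 255 840 42.48 | 285 875 42.32 | 315 278 42.14 | 345 921 41.97 | 
 fit [-0.0053 -0.004   0.0422] 0.96
top0
15 170 48.95 | 45 164 48.76 | 75 169 48.82 | 105 176 48.96 | 135 173 48.89 | 165 171 48.91 | 195 183 48.93 | 225 174 48.62 | 255 178 49.11 | 285 170 49.16 | 315 170 49.37 | 345 166 48.76 | 
 fit [ 0.0007 -0.0033  0.0489] 0.52
top now
15 160 41.69 | 45 86 41.86 | 75 0 None | 105 9 41.22 | 135 49 41.58 | 165 173 42.4 | 195 169 42.22 | 225 173 42.67 | 255 171 42.52 | 285 168 42.43 | 315 161 42.09 | 345 166 42.01 | 
 fit [-0.0037 -0.0067  0.0421] 0.52
```

Seated: the plate has dropped 4.0 mm from riding height, with a residual tilt of about 0.006 rad and the post in line with the tab. The spacer is flat in the tray and the arm is clear, so I'm handing it in.

```bash
python3 -c "
from cell import env
print(env.sign_off())"
```

```text
the job is handed in; nothing more can be done
None
```

I handed the job in at about 16 s of robot time, but sign-off returned no verdict: by my last camera check the spacer lies flat in the tray and the plate is home (0.2 mm high, tilted 0.007 rad), with no sign of mirror contact and the spool, wick and screwdriver never approached.

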